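# Stow the long parts bin in the bench riser

## Robot

A 6-joint arm with a two-finger parallel gripper is mounted at the origin on the work surface. World frame = base frame: x ahead of the robot, y to its left, z up, the work surface at z = 0. Lengths are in m, angles in rad, forces in N, time in s.
With the tool pointing down it reaches from about 0.275 to 0.875 m from the base axis. Payload 12.5 kg.
Tool frame: the origin (TCP) lies midway between the tips of the shut fingers; the grasp point (between the pads) lies 19 mm behind it; z points along the fingers, y is the direction in which the jaws open and shut (so a half turn about z gives the same grasp; the last joint's range is limited). The gripper opens to 85 mm and grips with 20 to 120 N. Pads are 22 mm wide; open, the fingers measure 114 mm over their backs; the gripper's body (76 mm by 85 mm) begins 54 mm behind the grasp point. The pads swing forward as they close: fully open they stand 13 mm farther back than shut.
Start: joints at [-1.434, 0.351, 1.652, -0, 1.139, -0.085], TCP at [0.121, -0.537, 0.231] pointing down, gripper open.
Joint ranges: [-2.75, 2.75], [-0.79, 2.1], [0.01, 2.65], [-1.57, 4.71], [0.07, 3.14], [-2.87, 2.87]. Speed limits (rad/s): [2.22, 2.22, 2.79, 3.14, 3.14, 3.14].

## Interface

Orientations are given as a unit quaternion [w, x, y, z].
In Python, from bench import get_state, grab_frame, close_job, search_frame, trace, spot_point gives the robot as it stands.
- The arm moves only by the shell command python3 -m pendant 'ROWS'. ROWS is JSON, a list of rows, each a list of 7 numbers: the shift along the world's x, y, z in cm, then the turn, a rotation vector about the world's x, y, z in rad, then the finger opening in cm, from 0 to 8.54. A call has 1 to 5 rows; each row is the pose to reach, as a shift and turn from the pose commanded when the call began; what a row does not reach only later rows make up. A row lasts 1/10 s, in which the tool goes at most 50 mm and 8.59 degrees, less where a joint would pass 70% of its speed; a pose out of reach is approached as far as the arm can. A call with a gripper value outside its range is refused whole. The fingers move at their own pace and stop on an object; the grip force is fixed at half the most. Time passes only in rows, so rows that repeat a pose let the fingers close. It gives the time, the measured TCP pose, the force and the opening at its end, in the units of the state.
- get_state(): the state, without advancing time (a new reading comes with each control period).
- grab_frame(name): name is "scene" or "side" or "wrist"; returns a dict with "img" (420x560x3 uint8, red, green, blue), "intrinsics" (3x3 intrinsics, pixels), "D" ([k1, k2, p1, p2, k3] as OpenCV has them; the pictures are not rectified), "R" (3x3) and "t" (3): a world point X has camera coordinates R X + t. Camera axes: x right, y down, z forward; pixel columns grow to the right and rows downward; lengths in m; the calibration is good to about 2 mm. A picture is of the moment at which its call begins. There is no depth.
- close_job(): hands the job in, once; it reports no verdict.
Trained networks look in a picture, given as the dict that the camera call returned (one of the last four; its "shot" number tells which), for a name from the list of things; names that differ only in an ending like _2 or _b are one class to them, and where a whole thing is asked for, a point or a joint stands for the part that bears it (a point fixed in the world has none). Each returns a list of dicts, best first, with "conf" (0 to 1); they miss things now and then, are a little off and sometimes report something else, mostly with a low value. They report only what shows in the picture. A call takes as long as a camera call. They do not tell look-alikes from the thing itself.
- search_frame(picture, query): "rect" ([left, top, right, bottom] in pixels, round what is visible of it).
- trace(picture, query): "pixels" (420x560 bool, what is visible of it) and "rect" ([left, top, right, bottom] in pixels, round what is visible of it).
- spot_point(picture, query): "xy" ([column, row] in pixels: a listed point, or the origin of a listed thing).
The state is a dict: "clock": time; "q": joint angles; "joint_velocities": joint speeds; "joint_efforts": joint torques, N m; "ee_pos": TCP position; "ee_rot": TCP orientation; "force": force on the tool from outside, world axes, zero at the start; "ft_torque": the same for the moment, N m; "finger_gap": finger opening in m.
Only numpy, scipy, OpenCV 4.12 (cv2) and the standard library are available. Lean on these libraries where they do the work, as an engineer would, in place of code of your own. Each camera call takes 0.05 s, during which the arm holds its last target.

## Task

Lift the longer of the two hanging parts bins up and off the rail and set it down upright on the bench in front of the open bay of the riser, its hanging lip towards the bay; do not drop it. Let go of it, then push it straight in under the deck until it is fully home against the back of the bay. Leave the shorter bin hanging, and do not disturb the bottle or the circuit board.

Things in the scene. Friction and masses are not known exactly. Their poses are not given: they have to be found in the camera images.
- long_bin: Longer hanging bin: open black plastic box, outside 110 mm long (x), 60 wide (y), 60 high; walls 3 thick, front wall 48 high with a blank label; about 0.2 kg. Origin: centre of its underside; x from front to back, z up. At the start it hangs by its lip on the rail, front dipping 2 to 3 degrees. Can be gripped from above across its width, 20 N holds it. Chips inside are fixed.
- bin_lip (a point): Centre of the long bin's hanging lip, at its top, 60 mm above the bin's underside and 61 behind its origin. Lip: 40 wide tab (z 56 to 60 above the underside) and a 4 thick down-turned edge (z 38 to 60) whose rear face is 67.5 behind the bin's origin; slot between back wall and down-turn 8.5. It comes off when raised more than 18 mm and then drawn away from the rail.
- short_bin: The other hanging bin, which stays: same shape, width, height and lip, but 75 mm long. Origin on its underside, 55 in front of its outer back face (it spans x -20 to +55). Which of the two hangs left or right varies; their centres are about 150 apart along the rail.
- rail: Fixed hanging rail: upright aluminium strip 6 mm thick (x), 300 long (y), from z = 100 to its top edge at z = 186, a dark steel post at each end behind it. Origin on the bench below the middle of the strip. The bins hang on its -x face, their x axes along its x axis, undersides about 130 above the bench.
- riser: Fixed grey bench riser: deck 290 mm wide (y), 160 deep (x), underside z = 80, top 84. Origin on the bench under the middle of the deck's front edge, x into the bay. One open bay in the middle, 70 wide, its floor the bench, its back wall at x = 110.5; white closed drawer fronts either side. A multimeter and a clear box are fixed on the deck, at least 79 behind its front edge, tops below z = 125.
- bay_mouth (a point): Point on the bench midway between the tips of the two aluminium guide walls of the bay (12 mm thick, 80 high, 70 apart, rounded noses that reach 15 in front of the deck); axes as the riser's.
- bay_home (a point): Where the long bin's origin is when the bin is fully home (lip against the back of the bay): on the bench, on the bay's centre line, 43 mm behind the deck's front edge; axes as the riser's, x into the bay. The home bin's x axis lies along this x; its front face then stands 12 mm in front of the deck's edge, between the noses.
- flux_bottle: Amber bottle, 40 mm across, 85 high, standing on the bench to the right of the riser's front; origin at the centre of its underside. A bystander.
- board: Green circuit board, 100 x 140 mm, 25 high over its parts, lying on the bench below and in front of the rail; origin at the centre of its underside. A bystander.
There are look-alikes about, which are no part of the job. What is shaped like the long_bin but pink is not meant. Leave any pink look-alike of the short_bin alone.

How it is judged:
On the way, in this order (a step that is already met when the one before it is completed fails the run):
1. the long bin is lifted up clear of the rail (height (world z) of long_bin above 0.15 m and contact force between long_bin and rail below 0.1 N), for 0.1 s.
2. the long bin stands upright on the bench outside the bay, let go (height (world z) of long_bin below 0.006 m and angle between long_bin's own z axis and vertical below 0.08 rad and x of long_bin in the frame of bay_home below -0.08 m and contact force between long_bin and the fingers below 0.1 N), for 0.2 s.
At the end, for the whole second after the job is handed in: The long bin stands upright on the bench in the bay, within 6 mm of fully home along the bay, within 8 mm of its centre line and 0.12 rad of its direction, at rest; the short bin still hangs within 20 mm of where it was, the bottle and the board within 20 mm of where they were (x of long_bin in the frame of bay_home between -0.006 and 0.006 m and y of long_bin in the frame of bay_home between -0.008 and 0.008 m and height (world z) of long_bin below 0.006 m and angle between long_bin's own z axis and vertical below 0.08 rad and angle between the x axis of long_bin and the x axis of bay_home, either way round below 0.12 rad and linear speed of long_bin below 0.01 m/s and distance of each of short_bin, flux_bottle, board from where it was at the start of the episode below 0.02 m and height (world z) of short_bin above 0.12 m); the robot touches nothing.
It fails at once if the long bin is dropped: untouched by the fingers while more than 15 mm above the bench, once off the rail (height (world z) of long_bin above 0.015 m and contact force between long_bin and the fingers below 0.02 N and contact force between long_bin and rail below 0.02 N and contact force between long_bin and riser below 0.02 N).
It fails at once if the short bin is knocked off the rail (height (world z) of short_bin below 0.1 m).
It fails at once if the bottle or the board is shoved or knocked over (distance of any of flux_bottle, board from where it was at the start of the episode above 0.03 m).
It also fails if it takes over 50 s, if anything falls off the work surface, if the arm or the gripper's body presses on something with over 40 N, if the wrist force passes 120 N, or if a joint passes its speed limit or range.

## Working session

There is one attempt and no reset: what is moved stays moved. The work goes in short steps, Python scripts to look and compute and a shell command to move; the robot and the scene stay as the last step left them, time stands still between calls to the robot, and variables do not carry over. Pictures are saved under pics/ and viewed, and the job is handed in when it is done.

```bash
mkdir -p pics; ls
cat > h.py <<'E'
import numpy as np, cv2
from bench import *
def save(p,n): cv2.imwrite('pics/'+n+'.png', cv2.cvtColor(p['img'],cv2.COLOR_RGB2BGR))
def ray(p,xy):
    K=np.array(p['intrinsics']);D=np.array(p['D']);R=np.array(p['R']);t=np.array(p['t'])
    u=cv2.undistortPoints(np.array([[xy]],float),K,D)[0,0]
    return -R.T@t, R.T@np.array([u[0],u[1],1])
def atz(p,xy,z):
    c,d=ray(p,xy); return c+d*(z-c[2])/d[2]
def proj(p,X):
    K=np.array(p['intrinsics']);D=np.array(p['D']);R=np.array(p['R']);t=np.array(p['t'])
    return cv2.projectPoints(np.array(X,float).reshape(-1,3),cv2.Rodrigues(R)[0],t,K,D)[0][:,0]
E
python3 - <<'E'
from h import *
np.set_printoptions(precision=4,suppress=True)
for c in ['scene','side','wrist']:
    p=grab_frame(c); save(p,c+'0')
    print(c,p['img'].shape,-np.array(p['R']).T@np.array(p['t']))
    for n in ['long_bin','short_bin','bin_lip','bay_mouth','bay_home','riser','rail','flux_bottle','board']:
        try: print(n,[(np.round(a['xy'],1).tolist(),round(a['conf'],2)) for a in spot_point(p,n)],[(np.round(a['rect']).tolist(),round(a['conf'],2)) for a in search_frame(p,n)])
        except Exception as e: print(n,e)
print(get_state())
E
```

```text
pics
scene (420, 560, 3) [ 1.1344 -0.1171  1.1997]
long_bin [([344.0, 236.9], 0.96), ([359.0, 169.7], 0.71)] [([345.0, 138.0, 378.0, 180.0], 0.76), ([322.0, 212.0, 373.0, 254.0], 0.69), ([389.0, 212.0, 422.0, 256.0], 0.65)]
short_bin [([353.7, 196.1], 0.91), ([282.3, 231.9], 0.83)] [([262.0, 212.0, 294.0, 238.0], 0.85), ([346.0, 175.0, 380.0, 206.0], 0.75)]
bin_lip [([412.7, 209.2], 0.95), ([355.7, 138.5], 0.65), ([372.9, 233.9], 0.58)] [([345.0, 140.0, 375.0, 178.0], 0.75), ([324.0, 215.0, 370.0, 251.0], 0.73), ([389.0, 207.0, 422.0, 259.0], 0.69)]
bay_mouth [] [([159.0, 247.0, 272.0, 324.0], 0.57)]
bay_home [] [([160.0, 252.0, 275.0, 330.0], 0.87)]
riser [([216.5, 269.5], 0.83)] [([161.0, 250.0, 273.0, 328.0], 0.63)]
rail [([361.2, 241.5], 0.75)] [([340.0, 167.0, 391.0, 295.0], 0.69)]
flux_bottle [([135.0, 244.3], 0.55)] [([126.0, 230.0, 146.0, 255.0], 0.68)]
board [([315.2, 195.1], 0.65)] [([293.0, 180.0, 338.0, 214.0], 0.76)]
side (420, 560, 3) [0.3209 0.6343 0.8254]
long_bin [([169.5, 400.6], 0.96), ([328.3, 404.2], 0.86), ([182.6, 267.9], 0.56)] [([298.0, 371.0, 370.0, 420.0], 
[... 826 characters left out ...]
1)] [([267.0, 280.0, 323.0, 347.0], 0.59)]
wrist (420, 560, 3) [ 0.1948 -0.52    0.3728]
long_bin [] []
short_bin [] []
bin_lip [] []
bay_mouth [] []
bay_home [] []
riser [] []
rail [] []
flux_bottle [] []
board [] []
{'clock': 2.85, 'q': array([-1.4336,  0.3507,  1.6518,  0.    ,  1.1391, -0.0846]), 'joint_velocities': array([-0.0002, -0.0012,  0.0008,  0.0017,  0.0011,  0.0005]), 'joint_efforts': array([ -0.0002, -50.6032, -29.1642,  -0.0001,   0.0007,   0.    ]), 'ee_pos': array([ 0.121 , -0.5365,  0.2313]), 'ee_rot': array([-0.    ,  0.9939,  0.1107,  0.    ]), 'force': array([-0.0682, -0.1801,  0.8538]), 'ft_torque': array([ 0.0168, -0.0383,  0.018 ]), 'finger_gap': 0.08550146637468466}
```

View pics/scene0.png

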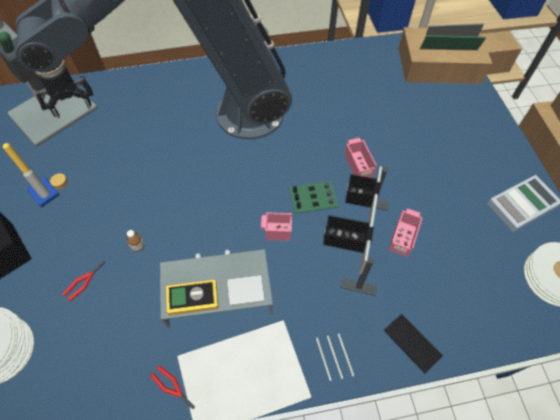

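View pics/side0.png

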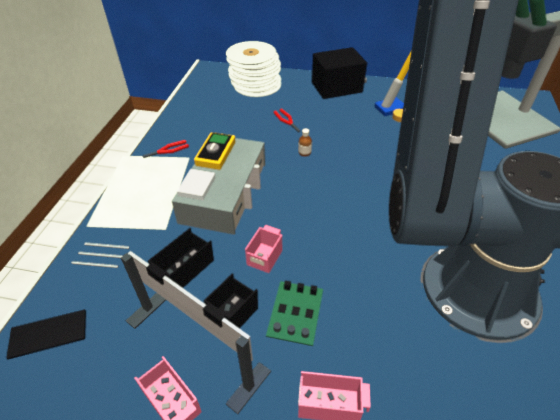

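View pics/wrist0.png

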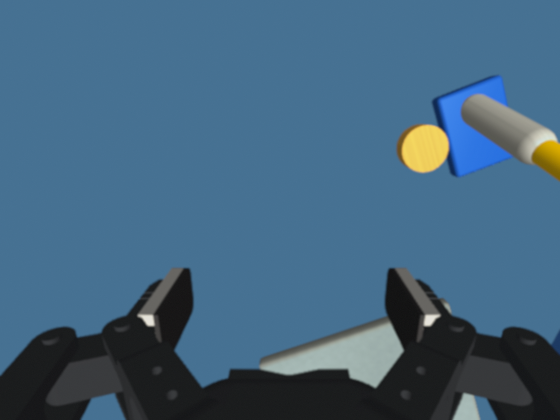

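Run:
```python
import cv2
a=cv2.imread('pics/scene0.png')[130:300,250:430]; b=cv2.imread('pics/side0.png')[210:390,110:290]
cv2.imwrite('pics/c1.png',cv2.resize(a,None,fx=3.5,fy=3.5,interpolation=cv2.INTER_CUBIC)[:600])
cv2.imwrite('pics/c2.png',cv2.resize(b,None,fx=3.3,fy=3.3,interpolation=cv2.INTER_CUBIC)[:600])
c=cv2.imread('pics/scene0.png')[220:340,110:290]
cv2.imwrite('pics/c3.png',cv2.resize(c,None,fx=4,fy=4,interpolation=cv2.INTER_CUBIC)[:600])
c=cv2.imread('pics/side0.png')[120:245,160:320]
cv2.imwrite('pics/c4.png',cv2.resize(c,None,fx=4,fy=4,interpolation=cv2.INTER_CUBIC)[:600])
```

```text
(no output)
```

View pics/c1.png

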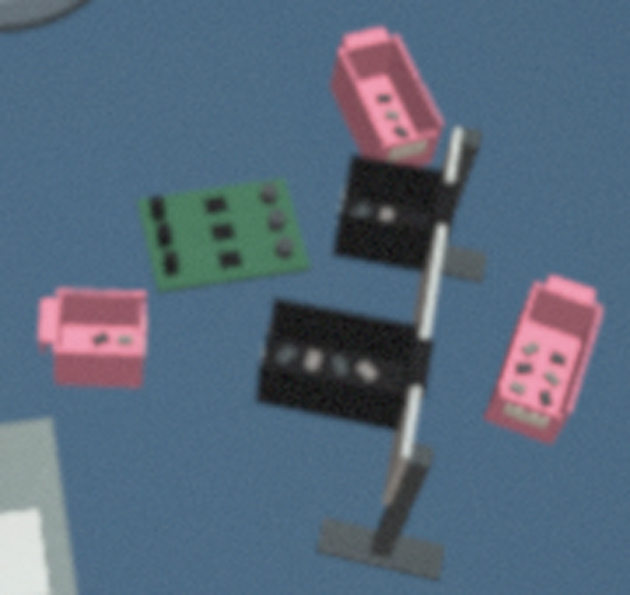

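View pics/c2.png

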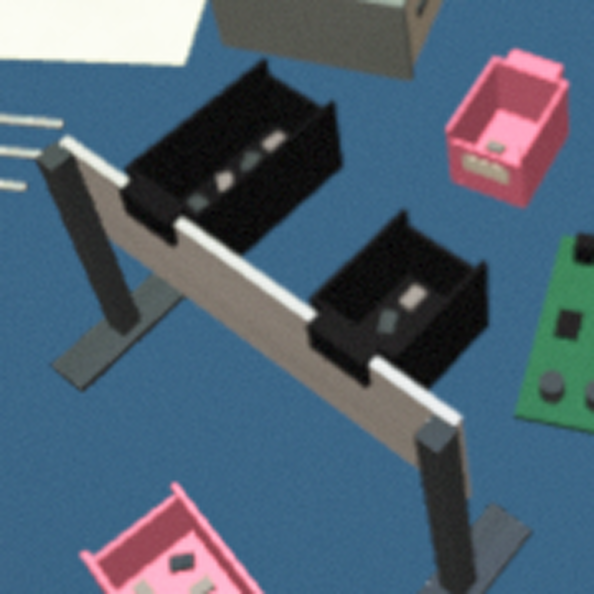

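View pics/c3.png

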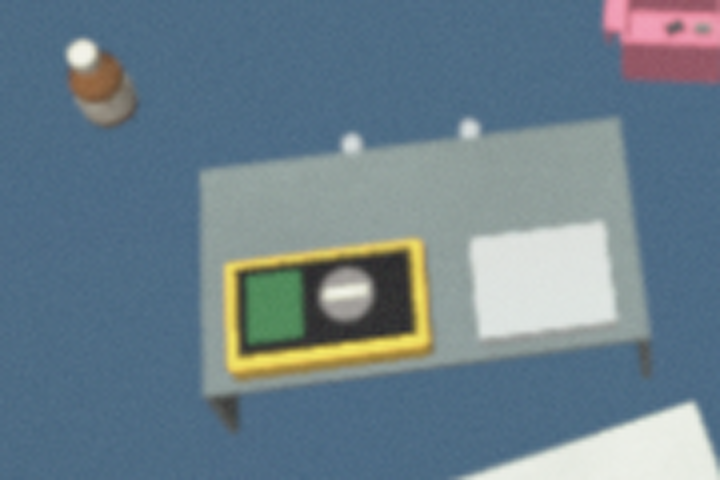

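View pics/c4.png

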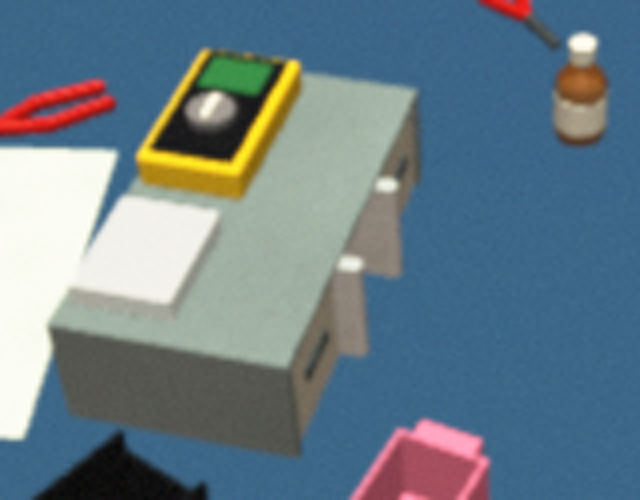

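```bash
cat > fit.py <<'E'
from h import *
from scipy.optimize import least_squares
np.set_printoptions(precision=4,suppress=True)
P={c:grab_frame(c) for c in ['scene','side']}
def T(v,X):
    X=np.array(X,float);c,s=np.cos(v[2]),np.sin(v[2])
    return np.c_[v[0]+c*X[:,0]-s*X[:,1], v[1]+s*X[:,0]+c*X[:,1], X[:,2]]
def fit(obs,v0):
    def f(v): return np.concatenate([(proj(P[c],T(v,[X]))[0]-xy) for c,X,xy in obs])
    r=least_squares(f,v0); return r.x, f(r.x).reshape(-1,2)
ris=[('scene',(0,-.145,.084),(160.5,262.5)),('scene',(0,.145,.084),(265,249.5)),('scene',(.16,.145,.084),(272.5,305)),('scene',(.16,-.145,.084),(161.2,318.7)),
('side',(0,-.145,.084),(264,143)),('side',(0,.145,.084),(232.5,211.3)),('side',(.16,.145,.084),(173,202)),
('scene',(-.007,-.041,.08),(198,256)),('scene',(-.007,.041,.08),(227.5,252.2)),('side',(-.007,-.041,.08),(256.5,166.3)),('side',(-.007,.041,.08),(247.5,185.7))]
v,e=fit(ris,[.6,-.2,0]);print('riser',v);print(e)
rail=[('scene',(0,.15,.186),(381.4,166.6)),('scene',(0,-.15,.186),(366.6,260)),('side',(0,-.15,.186),(129.7,253.3)),('side',(0,.15,.186),(250,336.4))]
r,e=fit(rail,[.7,.2,1.57]);print('rail',r);print(e)
# bin: lip ends along rail
for c,xy in [('side',(147.9,266.7)),('side',(163.9,277.3)),('scene',(250+427/3.5,130+340/3.5)),('scene',(250+415/3.5,130+387/3.5))]:
    X=atz(P[c],xy,.189); d=X[:2]-r[:2]; c_,s_=np.cos(r[2]),np.sin(r[2]); print(c,X,'railframe',c_*d[0]+s_*d[1],-s_*d[0]+c_*d[1])
# front top corners
for c,xy in [('side',(190.3,228.8)),('side',(210.9,241.2))]:
    X=atz(P[c],xy,.186); d=X[:2]-r[:2]; print(c,X,'railframe',c_*d[0]+s_*d[1],-s_*d[0]+c_*d[1])
E
python3 fit.py
```

```text
riser [ 0.5854 -0.1894 -0.0402]
[[-0.3802 -0.3988]
 [-0.3619 -1.0071]
 [ 0.3503 -1.7422]
 [-0.0788 -0.1802]
 [-0.0292 -1.0699]
 [-0.8583  0.5753]
 [-2.1137 -1.0294]
 [-0.0882 -0.4403]
 [-0.1799 -0.464 ]
 [-0.3323 -0.4712]
 [-0.2695 -0.184 ]]
rail [0.581  0.2545 1.1466]
[[-1.2956 -1.1304]
 [-0.3792 -0.6116]
 [-1.1785 -0.855 ]
 [-0.3089  0.8898]]
side [0.6652 0.219  0.189 ] railframe 0.0022652315184077468 -0.09137082007215433
side [0.6266 0.2354 0.189 ] railframe 0.0013592099036762555 -0.04942096078596995
scene [0.6335 0.2331 0.189 ] railframe 0.002082656254259404 -0.05670036636571262
scene [0.6695 0.2129 0.189 ] railframe -0.0015077864336046423 -0.09775799232978619
side [0.6225 0.1113 0.186 ] railframe -0.11340202446827258 -0.09678536860936836
side [0.5712 0.1343 0.186 ] railframe -0.11360998049797097 -0.04057975317932103
```

Candidates (scene pixels): the long black bin on the rail at (347,233), 4 chips, 110 long; the short black bin on the rail at (363,190); pink long look-alikes at (360,157) and (405,232); a pink short one at (277,226). I choose the black one at (347,233): the close crop shows it hanging on the rail, clearly longer than its neighbour. Moving over it.

```bash
python3 -m pendant '[[2.5,3.5,0.4,0,0,0.046,8.5],[5,7.1,0.8,0,0,0.092,8.5],[7.5,10.6,1.2,0,0,0.14,8.5],[10,14.1,1.6,0,0,0.185,8.5],[12.5,17.7,2,0,0,0.23,8.5]]'
python3 -m pendant '[[2.5,3.5,0.4,0,0,0.046,8.5],[5,7.1,0.8,0,0,0.092,8.5],[7.5,10.6,1.2,0,0,0.14,8.5],[10,14.1,1.6,0,0,0.185,8.5],[12.5,17.7,2,0,0,0.23,8.5]]'
python3 -m pendant '[[2.5,3.5,0.4,0,0,0.046,8.5],[5,7.1,0.8,0,0,0.092,8.5],[7.5,10.6,1.2,0,0,0.14,8.5],[10,14.1,1.6,0,0,0.185,8.5],[12.5,17.7,2,0,0,0.23,8.5]]'
python3 -m pendant '[[2.5,3.5,0.4,0,0,0.046,8.5],[5,7.1,0.8,0,0,0.092,8.5],[7.5,10.6,1.2,0,0,0.14,8.5],[10,14.1,1.6,0,0,0.185,8.5],[12.7,17.6,2,0,0,0.235,8.5]]'
python3 - <<'E'
from h import *
s=get_state();print(s['ee_pos'],s['ee_rot'],s['clock'],s['q'])
p=grab_frame('wrist');save(p,'w1');np.set_printoptions(precision=4,suppress=True)
r=np.array([.581,.2545,1.1466])
def T(v,X):
    X=np.array(X,float);c,s=np.cos(v[2]),np.sin(v[2])
    return np.c_[v[0]+c*X[:,0]-s*X[:,1], v[1]+s*X[:,0]+c*X[:,1], X[:,2]]
print(proj(p,T(r,[(0,-.15,.186),(0,.15,.186),(-.115,-.0435,.186),(-.115,-.1035,.186),(-.005,-.0435,.19),(-.005,-.1035,.19)])))
im=cv2.cvtColor(p['img'],cv2.COLOR_RGB2BGR)
E
```

```text
clock: 3.45
ee_pos: [0.2467, -0.3581, 0.2516]
ee_rot: [0.0, 0.974, 0.225, 0.0]
force: [0.9, 0.5, 0.1]
finger_gap: 0.085
clock: 3.95
ee_pos: [0.3718, -0.181, 0.2717]
ee_rot: [0.0, 0.942, 0.335, 0.0]
force: [1.6, -1.3, 0.0]
finger_gap: 0.0847
clock: 4.45
ee_pos: [0.4968, -0.0038, 0.2916]
ee_rot: [0.0, 0.897, 0.441, 0.0]
force: [0.7, -0.8, 0.3]
finger_gap: 0.0851
clock: 4.95
ee_pos: [0.6237, 0.1722, 0.3115]
ee_rot: [0.0, 0.84, 0.543, 0.0]
force: [0.5, -1.0, 0.4]
finger_gap: 0.085
[0.62371045 0.17216013 0.31149138] [4.76720315e-05 8.39502392e-01 5.43355987e-01 5.44046505e-05] 4.95 [ 1.97411190e-01  4.71487035e-01  1.27463542e+00 -4.93472613e-05
  1.39533393e+00  6.19357020e-01]
[[385.6079 132.0046]
 [ 12.7864 133.4518]
 [254.651  264.2887]
 [322.2584 264.3713]
 [250.1859 138.4317]
 [327.1807 138.5645]]
```

View pics/w1.png

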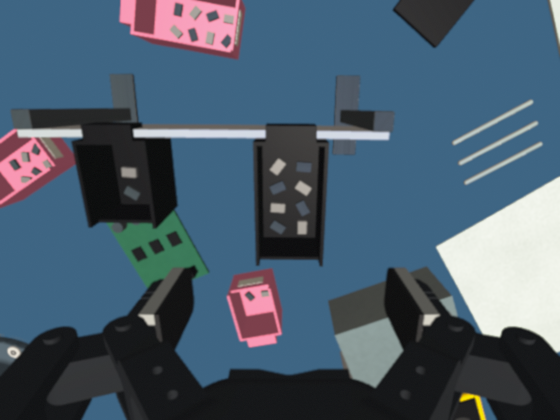

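The wrist picture shows the long black bin below the gripper, its front corners at (257,263) and (323,264). The prediction was (255,264) and (322,264), so position and yaw agree. The short bin is well to the left at (125,180). Descending.

```bash
python3 -m pendant '[[0,-0.1,-4,0,0,0,8.5],[0.1,-0.2,-8,0,0,0,8.5],[0.1,-0.2,-11,0,0,0,8.5],[0.1,-0.2,-14,0,0,0,8.5],[0.1,-0.2,-16,0,0,0,8.5]]'
python3 - <<'E'
from h import *
p=grab_frame('wrist');save(p,'w2');p=grab_frame('side')
cv2.imwrite('pics/s2.png',cv2.resize(cv2.cvtColor(p['img'],cv2.COLOR_RGB2BGR)[180:360,90:330],None,fx=3,fy=3))
E
```

```text
clock: 5.5
ee_pos: [0.6232, 0.1683, 0.1489]
ee_rot: [-0.0, 0.84, 0.542, -0.001]
force: [-0.8, 0.3, 0.1]
finger_gap: 0.0849
```

View pics/w2.png

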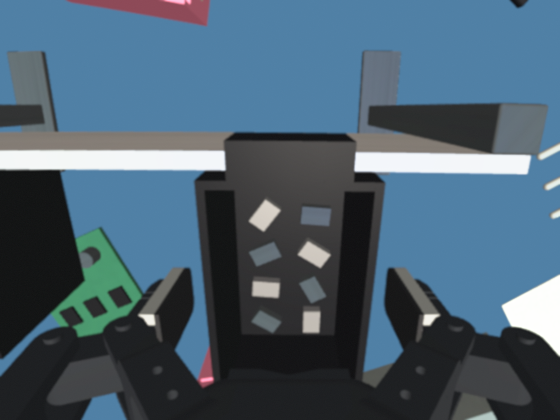

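View pics/s2.png

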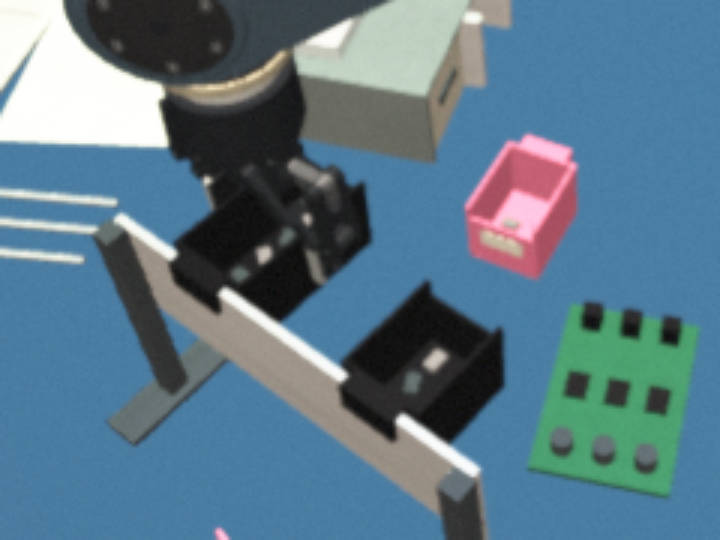

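Both fingers straddle the bin evenly (bin walls at columns 213 and 367 between pads at 190 and 390). Closing.

```bash
python3 -m pendant '[[0,0,0,0,0,0,5],[0,0,0,0,0,0,4],[0,0,0,0,0,0,4],[0,0,0,0,0,0,4],[0,0,0,0,0,0,4]]'; python3 -m pendant '[[0,0,0,0,0,0,4],[0,0,0,0,0,0,4]]'
```

```text
clock: 6.1
ee_pos: [0.6246, 0.1687, 0.1531]
ee_rot: [0.0, 0.84, 0.542, 0.001]
force: [-3.3, -0.2, 5.4]
finger_gap: 0.0594
clock: 6.3
ee_pos: [0.6246, 0.1687, 0.1531]
ee_rot: [0.0, 0.84, 0.542, 0.001]
force: [-3.7, -0.2, 6.7]
finger_gap: 0.059
```

```bash
python3 -m pendant '[[0,0,0.5,0,0,0,4],[0,0,1.5,0,0,0,4],[0,0,3,0,0,0,4],[0,0,4.5,0,0,0,4],[0,0,6,0,0,0,4]]'
python3 - <<'E'
from h import *
p=grab_frame('wrist');save(p,'w3');p=grab_frame('side')
cv2.imwrite('pics/s3.png',cv2.resize(cv2.cvtColor(p['img'],cv2.COLOR_RGB2BGR)[180:360,90:330],None,fx=3,fy=3))
E
```

```text
clock: 6.8
ee_pos: [0.6242, 0.1684, 0.2132]
ee_rot: [0.0, 0.84, 0.542, 0.0]
force: [0.4, 0.7, -2.0]
finger_gap: 0.059
```

View pics/w3.png

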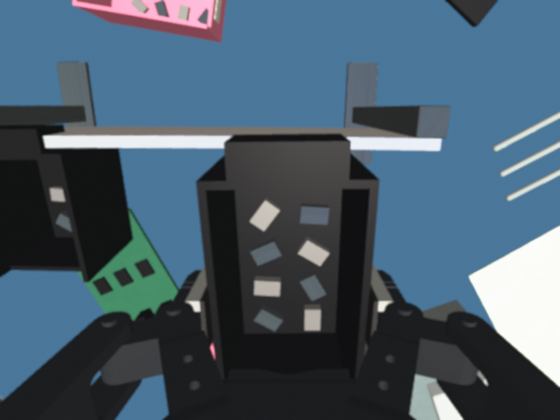

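View pics/s3.png

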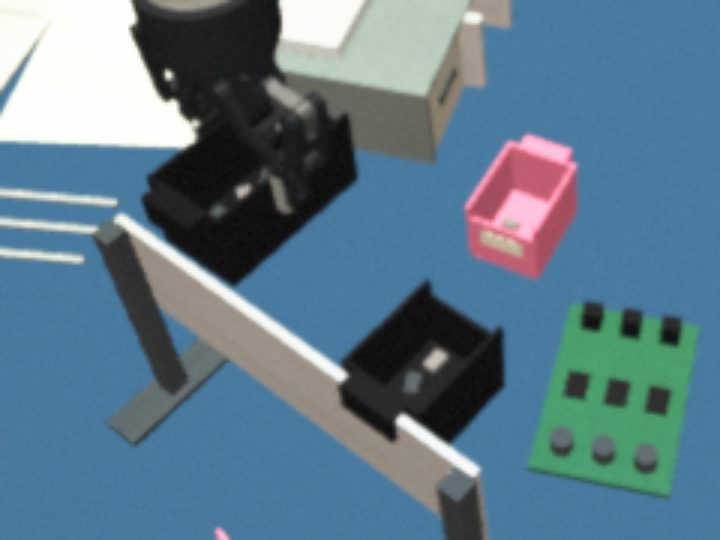

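```bash
python3 -m pendant '[[-1.2,-3,1,0,0,0,4],[-2.5,-6.5,2,0,0,-0.05,4],[-3.8,-10,2,0,0,-0.15,4],[-5.2,-13.5,2,0,0,-0.27,4],[-6.5,-17,2,0,0,-0.4,4]]'
python3 -m pendant '[[-1.3,-3.5,0,0,0,-0.13,4],[-2.6,-7,0,0,0,-0.26,4],[-3.9,-10.5,0,0,0,-0.39,4],[-5.2,-14,0,0,0,-0.52,4],[-6.5,-17.2,0,0,0,-0.65,4]]'
python3 - <<'E'
from h import *
np.set_printoptions(precision=4,suppress=True)
p=grab_frame('wrist');save(p,'w4');p=grab_frame('scene');save(p,'c4b')
print(atz(p,(279,231),0.0),atz(p,(263,226),.06),atz(p,(135,246),0),atz(p,(277,238),0))
p=grab_frame('side');save(p,'s4')
E
```

```text
clock: 7.4
ee_pos: [0.5581, -0.0028, 0.2311]
ee_rot: [-0.0, 0.932, 0.363, -0.0]
force: [0.1, 0.1, -1.8]
finger_gap: 0.0591
clock: 7.9
ee_pos: [0.4931, -0.175, 0.2312]
ee_rot: [0.0, 0.999, 0.046, -0.0]
force: [1.1, -0.5, -2.2]
finger_gap: 0.0591
[0.4999 0.0145 0.    ] [ 0.5067 -0.035   0.06  ] [ 0.4705 -0.4231  0.    ] [0.5225 0.004  0.    ]
```

View pics/w4.png

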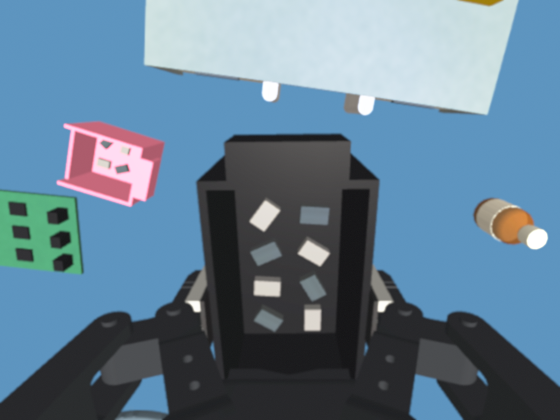

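View pics/s4.png

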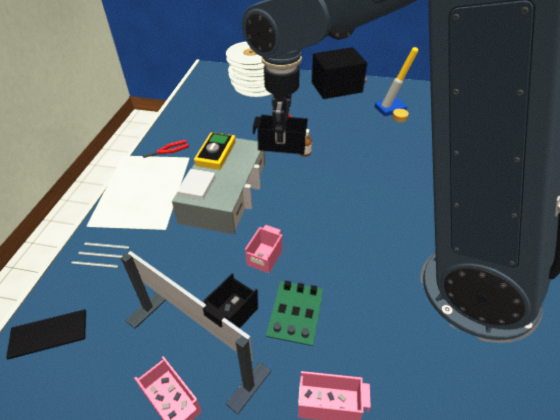

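View pics/c4b.png

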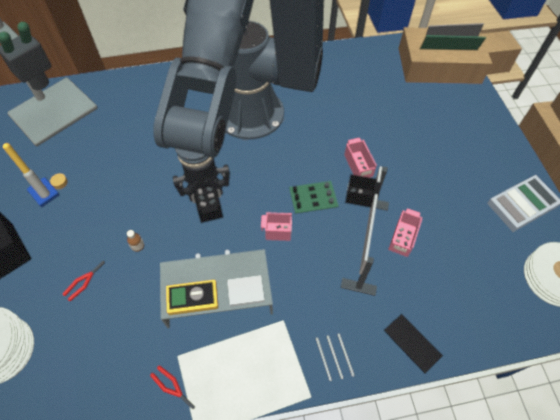

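Off the rail, nothing else disturbed (short bin still at side (230,303)). Finish the turn, level the front dip by 0.044 rad and go lower.

```bash
python3 -m pendant '[[-0.2,-0.5,-2,0,0,-0.06,4],[-0.5,-1.05,-4,0,0,-0.132,4],[-0.5,-1.05,-7,0,0,-0.132,4],[-0.5,-1.05,-9,0,0,-0.132,4],[-0.5,-1.05,-11,0,0,-0.132,4]]'
cat > look.py <<'E'
from h import *
import sys
np.set_printoptions(precision=4,suppress=True)
p=grab_frame('wrist');save(p,sys.argv[1]+'w')
def T(v,X):
    X=np.array(X,float);c,s=np.cos(v[2]),np.sin(v[2])
    return np.c_[v[0]+c*X[:,0]-s*X[:,1], v[1]+s*X[:,0]+c*X[:,1], X[:,2]]
v=[.5854,-.1894,-.0402]
print('nose tip L/R, deck front corners');print(proj(p,T(v,[(-.015,.041,.08),(-.015,-.041,.08),(0,.145,.084),(0,-.145,.084)])))
q=grab_frame('side')
cv2.imwrite('pics/'+sys.argv[1]+'s.png',cv2.resize(cv2.cvtColor(q['img'],cv2.COLOR_RGB2BGR)[80:245,170:370],None,fx=3.5,fy=3.5))
E
python3 look.py l5
```

```text
clock: 8.55
ee_pos: [0.4892, -0.183, 0.1202]
ee_rot: [-0.0, 1.0, -0.016, -0.0]
force: [0.7, -0.2, -1.9]
finger_gap: 0.0593
nose tip L/R, deck front corners
[[216.1173  96.2978]
 [373.2699  97.5084]
 [ 12.2011  67.3142]
 [576.4374  71.8222]]
```

View pics/l5w.png

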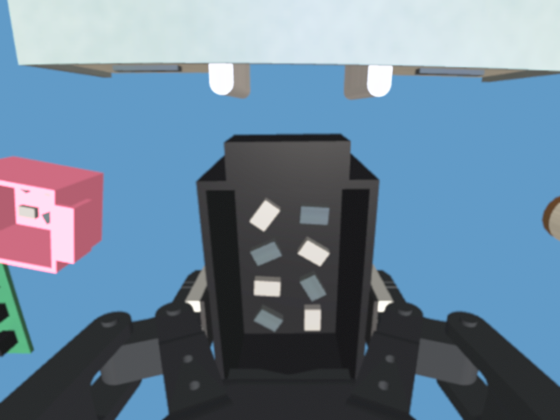

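View pics/l5s.png

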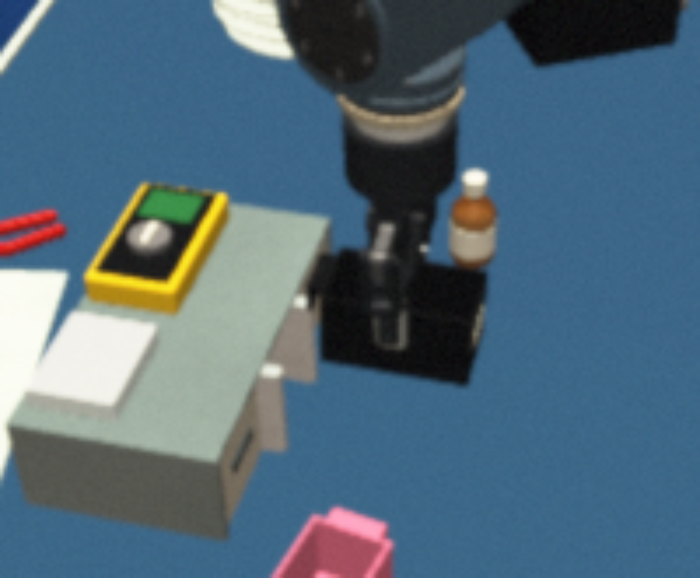

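Run:
```python
from h import *
np.set_printoptions(precision=4,suppress=True)
p=grab_frame('wrist')
a=atz(p,(221,94),.08);b=atz(p,(379,96),.08);m=(a+b)/2;print(a,b,np.linalg.norm(a-b))
yaw=np.arctan2(*( (a-b)[1::-1]))-np.pi/2;print('yaw',yaw, 'deck', (lambda d:np.arctan2(d[1],d[0])-np.pi/2)(atz(p,(22,64),.084)-atz(p,(548,71),.084)))
L=(atz(p,(228,140),.157)+atz(p,(348,138),.157))/2
B=(atz(p,(203,181),.157)+atz(p,(375,181),.157))/2
F=(atz(p,(226,372),.145)+atz(p,(357,372),.145))/2
for n,X in [('lip',L),('back',B),('front',F),('tcp',get_state()['ee_pos'])]:
    d=X-m;c,s=np.cos(-.040),np.sin(-.040);print(n,X,c*d[0]+s*d[1],-s*d[0]+c*d[1])
```

```text
[ 0.5718 -0.1503  0.08  ] [ 0.5681 -0.2319  0.08  ] 0.08168656130921059
yaw -0.04480712220728256 deck -0.046750331892837504
lip [ 0.5547 -0.1846  0.157 ] -0.01546370458025699 0.005870779890098215
back [ 0.5416 -0.1845  0.157 ] -0.02858925342022043 0.005468027515860445
front [ 0.4544 -0.1826  0.145 ] -0.11579985795154782 0.003801321163626104
tcp [ 0.4888 -0.1831  0.1206] -0.08142097162320593 0.004755618280590907
```

```bash
python3 -m pendant '[[0,-0.25,-2,0,0.015,-0.01,4],[0,-0.5,-4,0,0.035,-0.022,4],[0,-0.5,-6,0,0.035,-0.022,4],[0,-0.5,-7.5,0,0.035,-0.022,4],[0,-0.5,-8.3,0,0.035,-0.022,4]]'
python3 -m pendant '[[0,0,-0.3,0,0,0,4],[0,0,-0.5,0,0,0,4],[0,0,-0.5,0,0,0,4]]'
```

```text
clock: 9.2
ee_pos: [0.4895, -0.1888, 0.0383]
ee_rot: [0.0, 0.999, -0.028, -0.017]
force: [-0.2, 0.6, -2.0]
finger_gap: 0.0594
clock: 9.5
ee_pos: [0.4894, -0.1891, 0.0339]
ee_rot: [0.0, 0.999, -0.029, -0.017]
force: [-0.7, 0.4, -1.7]
finger_gap: 0.0587
```

```bash
python3 look.py l6
```

```text
nose tip L/R, deck front corners
[[ 118.2342   98.3407]
 [ 424.4316   92.3041]
 [-239.0482   65.3672]
 [ 795.1802   43.3747]]
```

View pics/l6w.png

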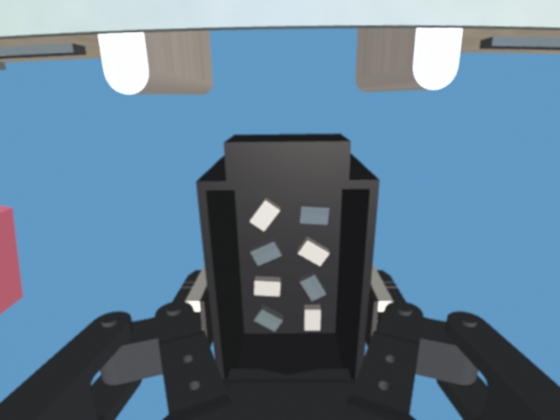

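View pics/l6s.png

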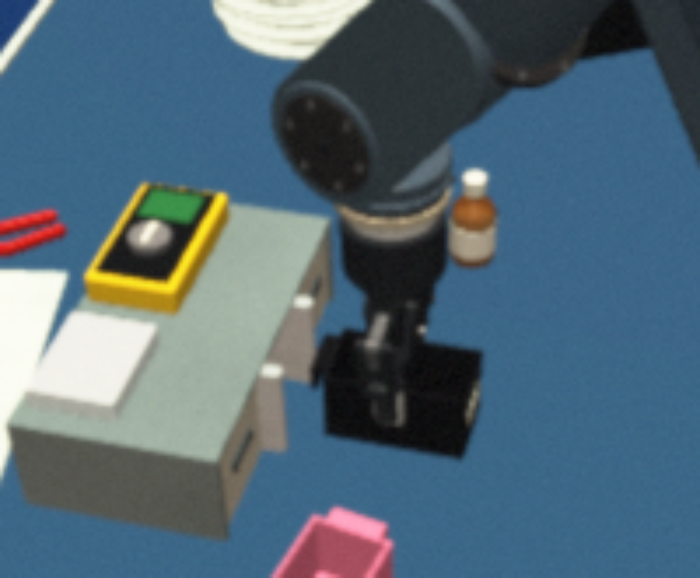

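```bash
python3 -m pendant '[[0,0.05,-0.2,0,0,0,4],[0,0.15,-0.5,0,0,0.005,4],[0,0.15,-0.7,0,0,0.01,4],[0,0.15,-0.8,0,0,0.01,4],[0,0.15,-0.8,0,0,0.01,4]]'
```

```text
clock: 10.1
ee_pos: [0.489, -0.1874, 0.0253]
ee_rot: [0.0, 1.0, -0.024, -0.018]
force: [0.1, 1.8, -0.1]
finger_gap: 0.0592
```

```bash
python3 -m pendant '[[0,0,-0.05,0,0,0,4],[0,0,-0.1,0,0,0,4],[0,0,-0.1,0,0,0,4]]'; python3 -m pendant '[[0,0,-0.05,0,0,0,4],[0,0,-0.1,0,0,0,4],[0,0,-0.1,0,0,0,4]]'
```

```text
clock: 10.4
ee_pos: [0.489, -0.1875, 0.0253]
ee_rot: [0.0, 1.0, -0.024, -0.018]
force: [-6.0, 3.6, 15.2]
finger_gap: 0.0592
clock: 10.7
ee_pos: [0.489, -0.1875, 0.0252]
ee_rot: [0.0, 1.0, -0.024, -0.018]
force: [-10.7, 5.6, 30.4]
finger_gap: 0.0594
```

```bash
python3 -m pendant '[[0,0,0.1,0,0,0,4],[0,0,0.15,0,0,0,4],[0,0,0.15,0,0,0,6.5],[0,0,0.15,0,0,0,8],[0,0,0.15,0,0,0,8.5]]'; python3 -m pendant '[[0,0,0,0,0,0,8.5],[0,0,0,0,0,0,8.5],[0,0,0,0,0,0,8.5]]'; python3 look.py l7
```

```text
clock: 11.2
ee_pos: [0.4891, -0.1876, 0.0247]
ee_rot: [0.0, 1.0, -0.024, -0.017]
force: [-0.7, 0.1, 0.9]
finger_gap: 0.085
clock: 11.5
ee_pos: [0.489, -0.1875, 0.0248]
ee_rot: [0.0, 1.0, -0.024, -0.017]
force: [0.2, -0.8, -0.1]
finger_gap: 0.0851
nose tip L/R, deck front corners
[[ 108.7778   94.8492]
 [ 448.9414   91.8569]
 [-272.9394   58.1354]
 [ 839.4975   47.2238]]
```

View pics/l7w.png

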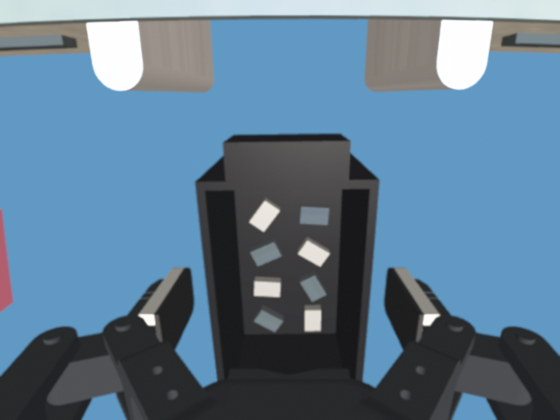

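View pics/l7s.png

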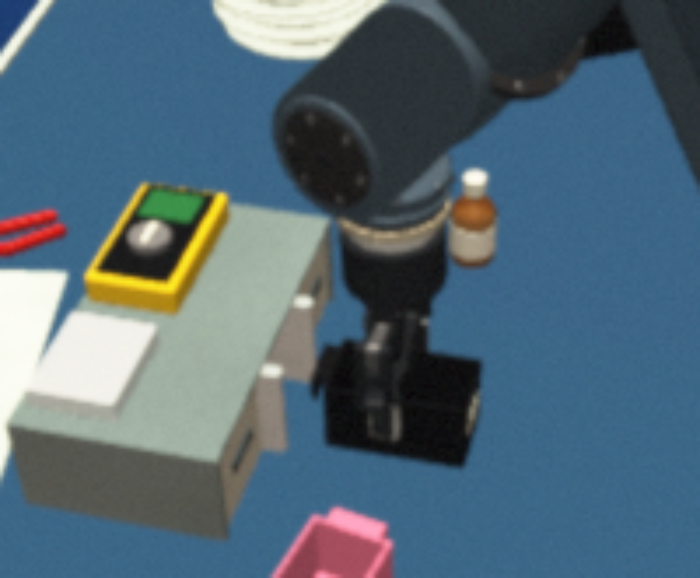

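Bin stands flat, fingers clear, its lip centred (column 287) between the noses (117 and 463, mid 290). Rise, back off, close most of the way.

```bash
python3 -m pendant '[[0,0,2,0,0,0,8.5],[0,0,5,0,0,0,8.5],[0,0,9,0,-0.035,0,8.5],[-4,0.1,10,0,-0.035,0,8.5],[-7,0.3,10,0,-0.035,0,2]]'
python3 -m pendant '[[-2.9,0.1,0,0,0,0,2],[-2.9,0.1,-3,0,0,0,2],[-2.9,0.1,-6,0,0,0,2],[-2.9,0.1,-9.6,0,0,0,2],[-2.9,0.1,-9.6,0,0,0,2]]'; python3 look.py l8
```

```text
clock: 12.1
ee_pos: [0.4184, -0.1847, 0.1263]
ee_rot: [0.001, 1.0, -0.023, 0.001]
force: [-0.4, 0.4, -1.5]
finger_gap: 0.0732
clock: 12.6
ee_pos: [0.388, -0.1824, 0.026]
ee_rot: [-0.002, 1.0, -0.024, -0.003]
force: [-1.5, 0.5, 0.2]
finger_gap: 0.0201
nose tip L/R, deck front corners
[[  87.2595 -379.5242]
 [ 469.0904 -386.4607]
 [ 154.0392   82.3695]
 [ 373.8851  125.0358]]
```

View pics/l8w.png

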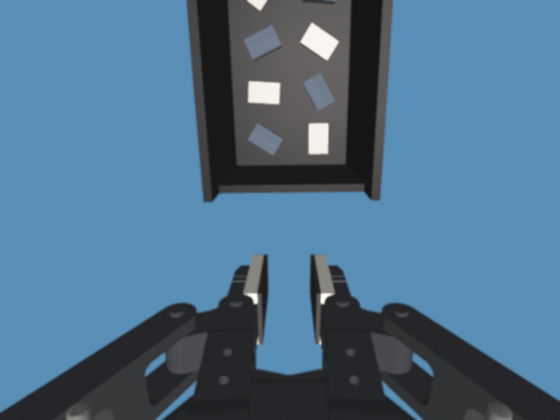

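View pics/l8s.png

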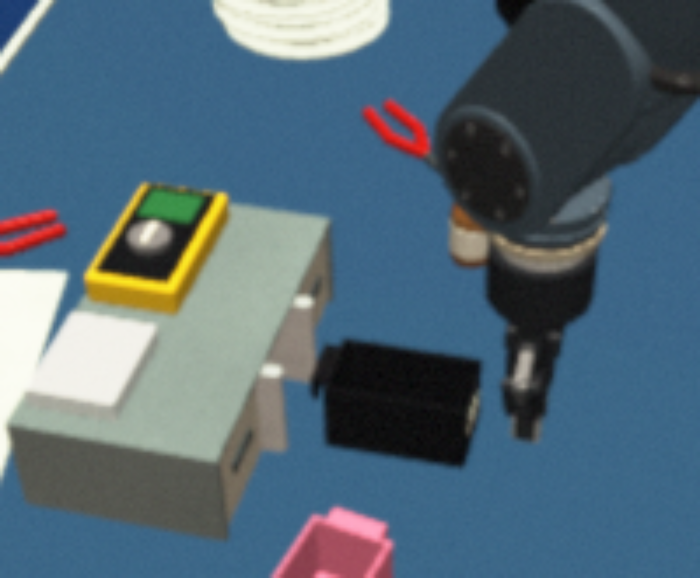

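```bash
python3 -m pendant '[[1.5,-0.06,0,0,0,0,2],[2.8,-0.11,0,0,0,0,2],[3.6,-0.15,0,0,0,0,2],[4.6,-0.19,0,0,0,0,2],[5.6,-0.23,0,0,0,0,2]]'; python3 -m pendant '[[1,-0.04,0,0,0,0,2],[2,-0.08,0,0,0,0,2],[3,-0.12,0,0,0,0,2],[4,-0.16,0,0,0,0,2],[5,-0.2,0,0,0,0,2]]'; python3 look.py l9
```

```text
clock: 13.2
ee_pos: [0.4467, -0.1859, 0.0296]
ee_rot: [0.0, 1.0, -0.024, 0.0]
force: [-2.5, 0.1, 1.0]
finger_gap: 0.0202
clock: 13.7
ee_pos: [0.4968, -0.1878, 0.0287]
ee_rot: [-0.0, 1.0, -0.024, -0.0]
force: [-1.4, 0.5, 1.5]
finger_gap: 0.0201
nose tip L/R, deck front corners
[[ 124.9918  118.5129]
 [ 434.4727  115.9131]
 [-236.9057   79.2081]
 [ 804.2378   69.6042]]
```

View pics/l9w.png

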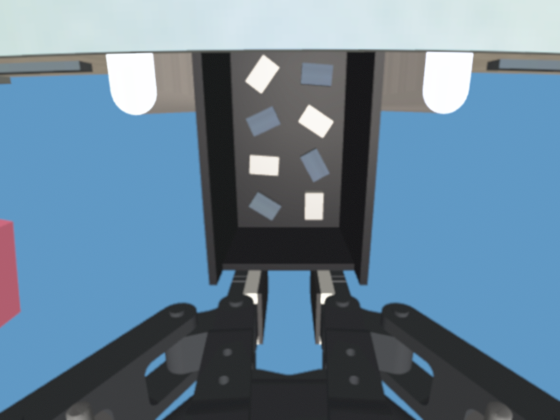

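View pics/l9s.png

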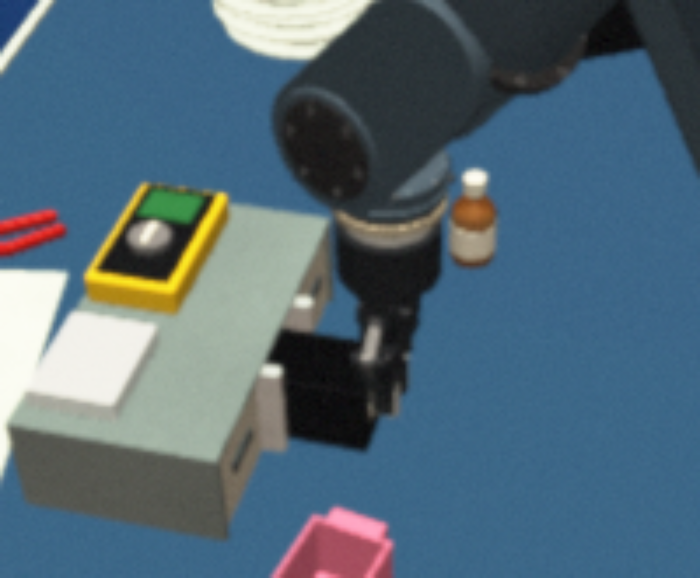

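The bin is entering centred (walls 195/380 between noses 133/447). Keep pushing.

```bash
python3 -m pendant '[[1.1,-0.045,0,0,0,0,2],[2.2,-0.09,0,0,0,0,2],[3.3,-0.13,0,0,0,0,2],[4.4,-0.18,0,0,0,0,2],[5.4,-0.22,0,0,0,0,2]]'; python3 -m pendant '[[0.3,-0.01,0,0,0,0,2],[0.6,-0.02,0,0,0,0,2],[0.6,-0.02,0,0,0,0,2]]'; python3 look.py l10
```

```text
clock: 14.3
ee_pos: [0.551, -0.19, 0.0288]
ee_rot: [0.0, 1.0, -0.024, 0.0]
force: [-2.0, -0.3, 1.2]
finger_gap: 0.0199
clock: 14.6
ee_pos: [0.5562, -0.1902, 0.0288]
ee_rot: [-0.0, 1.0, -0.024, 0.0]
force: [0.2, 0.8, 0.0]
finger_gap: 0.02
nose tip L/R, deck front corners
[[ 153.4126  312.195 ]
 [ 411.5973  310.6712]
 [-168.2706  272.3527]
 [ 737.6799  266.5849]]
```

View pics/l10w.png

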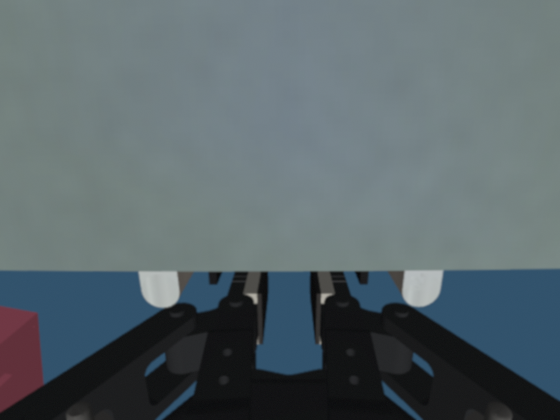

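View pics/l10s.png

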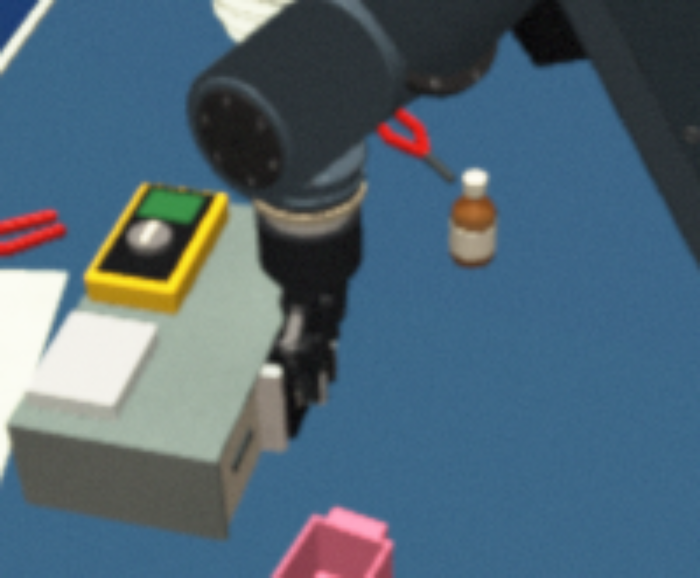

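```bash
python3 -m pendant '[[0.15,-0.01,0,0,0,0,2],[0.3,-0.01,0,0,0,0,2],[0.4,-0.015,0,0,0,0,2]]'; python3 -m pendant '[[0.1,0,0,0,0,0,2],[0.2,-0.01,0,0,0,0,2]]'
```

```text
clock: 15.0
ee_pos: [0.5581, -0.1903, 0.0284]
ee_rot: [-0.0, 1.0, -0.023, -0.002]
force: [-14.8, -2.8, 5.2]
finger_gap: 0.0201
clock: 15.2
ee_pos: [0.5582, -0.1903, 0.028]
ee_rot: [-0.001, 1.0, -0.023, -0.004]
force: [-23.6, -4.6, 4.1]
finger_gap: 0.02
```

Hard stop at x = 0.558 with rising force. Back off and check.

```bash
python3 -m pendant '[[-0.5,0,0,0,0,0,2],[-2,0.1,0,0,0,0,2],[-5,0.2,0,0,0,0,2],[-9,0.35,2,0,0,0,2],[-12,0.5,6,0,0,0,2]]'; python3 -m pendant '[[-1,0,4,0,0,0,2],[-1,0,8,0,0,0,2],[-1,0,8,0,0,0,2]]';python3 look.py l11
python3 - <<'E'
from h import *
p=grab_frame('scene');save(p,'c11')
E
```

```text
clock: 15.7
ee_pos: [0.4389, -0.1844, 0.0874]
ee_rot: [-0.001, 1.0, -0.024, -0.002]
force: [0.7, -1.3, 2.0]
finger_gap: 0.0201
clock: 16.0
ee_pos: [0.4341, -0.1867, 0.1737]
ee_rot: [0.002, 1.0, -0.024, 0.004]
force: [0.7, 0.7, -0.2]
finger_gap: 0.02
nose tip L/R, deck front corners
[[216.9676  12.0126]
 [345.4337  10.8828]
 [ 50.5978 -10.3336]
 [511.357  -14.4451]]
```

View pics/l11w.png

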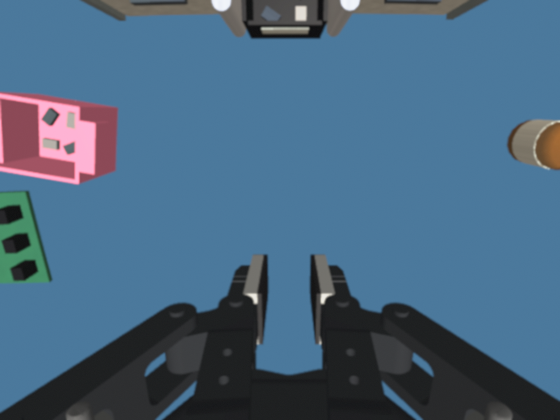

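View pics/l11s.png

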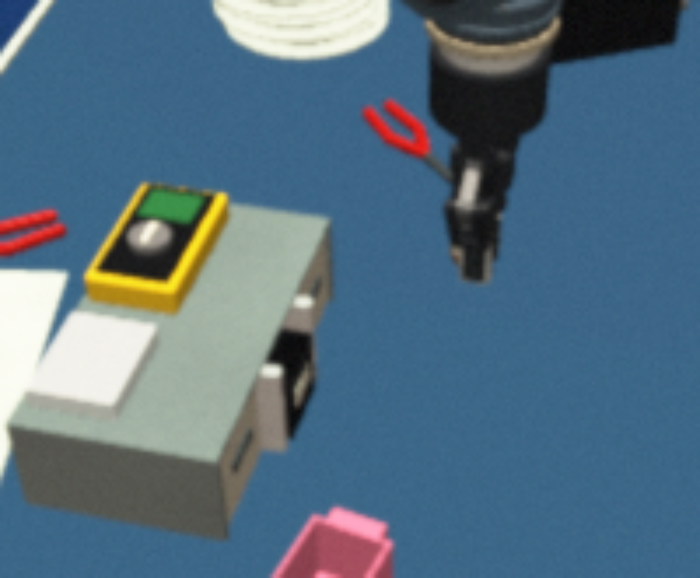

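View pics/c11.png

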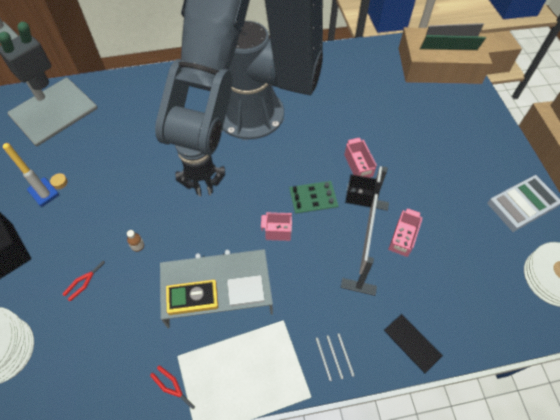

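```bash
python3 -m pendant '[[-4,0,3,0,0,0,2],[-6,0,6,0,0,0,2],[-6,0,6,0,0,0,2]]'
python3 - <<'E'
from h import *
np.set_printoptions(precision=4,suppress=True)
p=grab_frame('wrist')
cv2.imwrite('pics/l12.png',cv2.resize(cv2.cvtColor(p['img'],cv2.COLOR_RGB2BGR)[0:140,180:390],None,fx=3.8,fy=3.8,interpolation=cv2.INTER_CUBIC))
def T(v,X):
    X=np.array(X,float);c,s=np.cos(v[2]),np.sin(v[2])
    return np.c_[v[0]+c*X[:,0]-s*X[:,1], v[1]+s*X[:,0]+c*X[:,1], X[:,2]]
v=[.585,-.1915,-.043]
for n,x,z in [('nose80',-.015,.08),('nose0',-.015,0)]: print(n,(proj(p,T(v,[(x,.041,z),(x,-.041,z)]))-[180,0])*3.8)
for z in (0,.048): print('bin front',z,(proj(p,T(v,[(-.012,.03,z),(-.012,-.03,z)]))-[180,0])*3.8)
E
```

```text
clock: 16.45
ee_pos: [0.3713, -0.1858, 0.2302]
ee_rot: [0.001, 1.0, -0.024, 0.001]
force: [1.1, -0.2, -0.1]
finger_gap: 0.0203
nose80 [[ 183.4445 -224.4889]
 [ 596.1857 -227.4151]]
nose0 [[236.5263 -77.1734]
 [553.2472 -79.273 ]]
bin front 0 [[278.6127 -90.6648]
 [510.9169 -92.2094]]
bin front 0.048 [[ 256.9385 -172.113 ]
 [ 527.0864 -173.9745]]
```

View pics/l12.png

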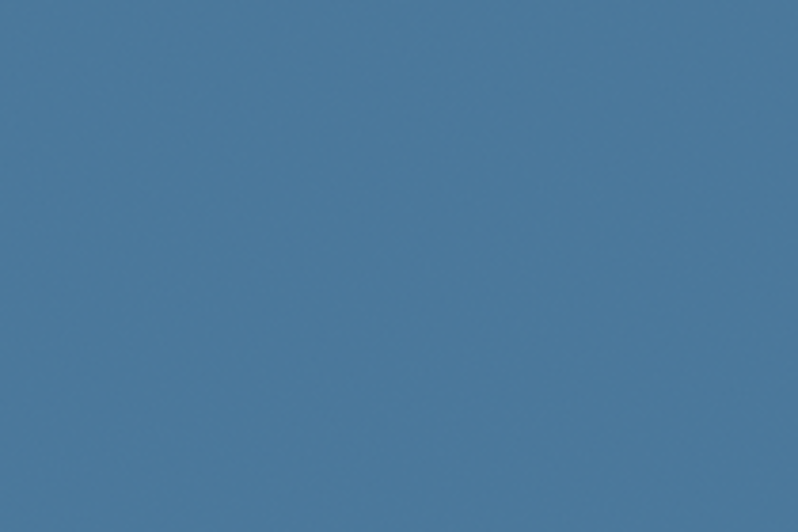

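Wrong way; move forward so the mouth sits mid-picture.

```bash
python3 -m pendant '[[4,-0.2,0,0,0,0,2],[8,-0.3,0,0,0,0,2],[11,-0.5,0,0,0,0,2],[11,-0.5,0,0,0,0,2]]'
python3 - <<'E'
from h import *
np.set_printoptions(precision=4,suppress=True)
p=grab_frame('wrist')
cv2.imwrite('pics/l13.png',cv2.resize(cv2.cvtColor(p['img'],cv2.COLOR_RGB2BGR)[0:140,180:390],None,fx=3.8,fy=3.8,interpolation=cv2.INTER_CUBIC))
np.savez('p13.npz',**{k:p[k] for k in('intrinsics','D','R','t','img')})
def T(v,X):
    X=np.array(X,float);c,s=np.cos(v[2]),np.sin(v[2])
    return np.c_[v[0]+c*X[:,0]-s*X[:,1], v[1]+s*X[:,0]+c*X[:,1], X[:,2]]
v=[.585,-.1915,-.043]
for n,x,z in [('nose80',-.015,.08),('nose0',-.015,0)]: print(n,(proj(p,T(v,[(x,.041,z),(x,-.041,z)]))-[180,0])*3.8)
for z in (0,.048): print('bin front',z,(proj(p,T(v,[(-.012,.03,z),(-.012,-.03,z)]))-[180,0])*3.8)
E
```

```text
clock: 16.9
ee_pos: [0.4846, -0.1901, 0.2262]
ee_rot: [-0.001, 1.0, -0.023, -0.001]
force: [-0.5, 0.4, 0.2]
finger_gap: 0.0197
nose80 [[210.346  364.2137]
 [588.5714 362.7796]]
nose0 [[255.051  373.8149]
 [550.4649 372.7236]]
bin front 0 [[294.3196 362.2384]
 [511.028  361.4321]]
bin front 0.048 [[276.0721 355.2607]
 [525.6645 354.3176]]
```

View pics/l13.png

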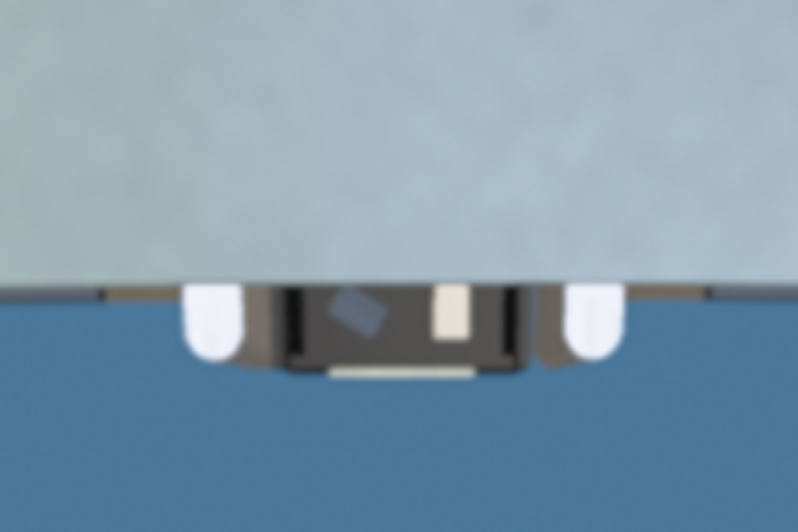

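Nose tips at crop (214,361)/(593,361); the bin's lower front edge at row 373 should be about 358. That means the bin is about 4 mm short, so the stop was probably the gripper's knuckles on the noses. I'll push again with the tool tilted so only the fingertips reach in.

```bash
python3 -m pendant '[[-3,0,0,0,-0.13,0,2],[-5,0.1,-3,0,-0.26,0,2],[-5,0.1,-7,0,-0.39,0,2],[-5,0.1,-11,0,-0.5,0,2],[-5,0.1,-15,0,-0.5,0,2]]'; python3 -m pendant '[[0,0,-3,0,0,0,2],[0,0,-5.3,0,0,0,2],[2,-0.1,-5.3,0,0,0,2],[4.5,-0.2,-5.3,0,0,0,2],[6.5,-0.3,-5.3,0,0,0,2]]'
```

```text
clock: 17.45
ee_pos: [0.4386, -0.1818, 0.1254]
ee_rot: [-0.02, 0.971, -0.016, 0.236]
force: [1.4, -0.1, 0.5]
finger_gap: 0.0203
clock: 17.95
ee_pos: [0.5052, -0.1847, 0.0728]
ee_rot: [-0.02, 0.972, -0.016, 0.235]
force: [-0.7, -0.3, 0.2]
finger_gap: 0.0201
```

```bash
python3 -m pendant '[[0,-0.2,-3,0,0,0,2],[0,-0.35,-5,0,0,0,2],[1.5,-0.4,-5,0,0,0,2],[3,-0.45,-5,0,0,0,2],[3.8,-0.5,-5,0,0,0,2]]'
```

```text
clock: 18.45
ee_pos: [0.543, -0.1897, 0.0229]
ee_rot: [-0.02, 0.972, -0.015, 0.235]
force: [0.1, -0.3, -0.1]
finger_gap: 0.02
```

```bash
python3 -m pendant '[[0.3,-0.02,0,0,0,0,2],[0.6,-0.03,0,0,0,0,2],[0.9,-0.04,0,0,0,0,2]]'
```

```text
clock: 18.75
ee_pos: [0.5519, -0.1903, 0.0237]
ee_rot: [-0.02, 0.971, -0.015, 0.236]
force: [-0.2, 0.4, 0.9]
finger_gap: 0.0198
```

```bash
python3 -m pendant '[[0.2,-0.01,0,0,0,0,2],[0.4,-0.02,0,0,0,0,2],[0.6,-0.03,0,0,0,0,2]]'; python3 -m pendant '[[0.1,0,0,0,0,0,2],[0.2,0,0,0,0,0,2],[0.3,0,0,0,0,0,2]]'
```

```text
clock: 19.05
ee_pos: [0.5586, -0.1907, 0.0241]
ee_rot: [-0.02, 0.971, -0.015, 0.237]
force: [-0.3, 0.6, 0.3]
finger_gap: 0.0203
clock: 19.35
ee_pos: [0.5615, -0.1907, 0.024]
ee_rot: [-0.02, 0.971, -0.015, 0.236]
force: [-1.7, -1.5, 0.7]
finger_gap: 0.02
```

```bash
python3 -m pendant '[[0.1,0,0,0,0,0,2],[0.2,0,0,0,0,0,2],[0.3,-0.01,0,0,0,0,2]]'; python3 -m pendant '[[0.1,0,0,0,0,0,2],[0.2,0,0,0,0,0,2],[0.3,-0.01,0,0,0,0,2]]'
```

```text
clock: 19.65
ee_pos: [0.5646, -0.1908, 0.0241]
ee_rot: [-0.02, 0.971, -0.015, 0.236]
force: [-1.7, 0.4, 0.1]
finger_gap: 0.02
clock: 19.95
ee_pos: [0.5658, -0.1907, 0.0237]
ee_rot: [-0.02, 0.972, -0.015, 0.235]
force: [-28.8, -2.0, 20.0]
finger_gap: 0.0198
```

It moved about 4 mm further at low force, then met a firm stop: home. Back off and check again.

```bash
python3 -m pendant '[[-0.5,0,0,0,0,0,2],[-2,0.1,0,0,0,0,2],[-5,0.2,1,0,0,0,2],[-8,0.3,5,0,0,0,2],[-8,0.3,9,0,0.1,0,2]]'; python3 -m pendant '[[0,0,4,0,0.13,0,2],[0,0,8,0,0.26,0,2],[0,0,11,0,0.4,0,2],[0,0,11,0,0.4,0,2],[0,0,11,0,0.4,0,2]]'
python3 - <<'E'
from h import *
np.set_printoptions(precision=4,suppress=True)
p=grab_frame('wrist');save(p,'l14w')
def T(v,X):
    X=np.array(X,float);c,s=np.cos(v[2]),np.sin(v[2])
    return np.c_[v[0]+c*X[:,0]-s*X[:,1], v[1]+s*X[:,0]+c*X[:,1], X[:,2]]
v=[.585,-.1915,-.043]
for n,x,z in [('nose80',-.015,.08),('nose0',-.015,0)]: print(n,(proj(p,T(v,[(x,.041,z),(x,-.041,z)]))-[180,0])*3.8)
for z in (0,.048): print('bin front',z,(proj(p,T(v,[(-.012,.03,z),(-.012,-.03,z)]))-[180,0])*3.8)
cv2.imwrite('pics/l14.png',cv2.resize(cv2.cvtColor(p['img'],cv2.COLOR_RGB2BGR)[0:140,180:390],None,fx=3.8,fy=3.8,interpolation=cv2.INTER_CUBIC))
p=grab_frame('scene');save(p,'c14');p=grab_frame('side');save(p,'s14')
E
```

```text
clock: 20.45
ee_pos: [0.4877, -0.1837, 0.092]
ee_rot: [-0.028, 0.975, -0.013, 0.22]
force: [1.7, -0.2, 0.1]
finger_gap: 0.0197
clock: 20.95
ee_pos: [0.4936, -0.1848, 0.2047]
ee_rot: [-0.022, 0.999, -0.017, 0.025]
force: [-0.1, -0.3, -0.9]
finger_gap: 0.0201
nose80 [[260.2297 435.1056]
 [657.8487 439.2361]]
nose0 [[308.7431 444.4946]
 [615.0686 447.7792]]
bin front 0 [[349.4749 433.2941]
 [574.1239 435.6216]]
bin front 0.048 [[329.8387 426.4242]
 [590.4903 429.0621]]
```

View pics/l14.png

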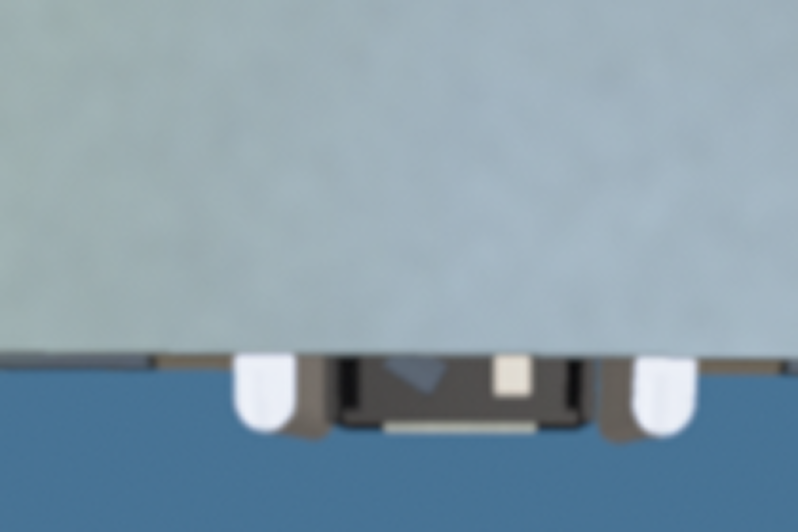

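View pics/s14.png

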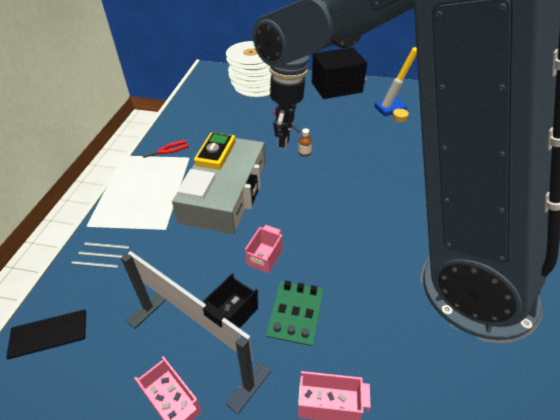

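Bin front edge (row 430) now sits about 3 mm behind the nose bases (row 440), as specified for home. It is centred to within 1 mm (462 against 464). The short bin, bottle and board look unmoved.

```bash
python3 -m pendant '[[0,0,0,0,0,0,2],[0,0,0,0,0,0,2]]'; python3 -c "from bench import close_job; print(close_job())"
```

```text
clock: 21.3
ee_pos: [0.4902, -0.184, 0.2001]
ee_rot: [-0.025, 0.999, -0.017, 0.023]
force: [-0.4, 0.6, 0.1]
finger_gap: 0.0197
the job is handed in; nothing more can be done
None
```

The long black bin is in the bay, pushed fully home, and the job is handed in at about 21 s of the 50 s allowed. The hand-in gave no verdict.

I lifted the bin off the rail and turned it so its lip faced the bay. I then set it down about 140 mm short of home, let go, and pushed it straight in.

- **First push failed:** it hit a hard stop at 15–24 N, and the wrist picture showed the bin still about 4 mm short. The gripper's knuckles were probably catching the guide noses.
- **Second push worked:** with the tool tilted so only the fingertips reached in, the bin slid about 4 mm further at low force and then met a firm stop (29 N along x, 20 N in z).
- **Last check of the bin:** its front face sits about 3 mm behind the nose tips, as specified for home. It is within about 1 mm of the centre line.
- **Last check of the rest:** the short bin is still hanging, and the bottle and board look unmoved by eye. The gripper was clear and stationary at z = 0.20.

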